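Lever open the filter case and show the front filter label up

ROBOT

A 6-joint arm with a two-finger parallel gripper is mounted at the origin on the work surface. World frame = base frame: x ahead of the robot, y to its left, z up, the work surface at z = 0. Lengths are in m, angles in rad, forces in N, time in s.
With the tool pointing down it reaches from about 0.3 to 0.775 m from the base axis. Payload 14.6 kg.
Tool frame: the origin (TCP) lies at the very end of the fingers, on their centre line; the grasp point (between the pads) lies 19 mm behind it; z points along the fingers, y is the line along which they close (so a half turn about z gives the same grasp; the last joint's range is limited). The gripper opens to 85 mm and grips with 20 to 120 N. Pads are 22 mm wide; open, the fingers measure 114 mm over their backs; the gripper's body (76 mm by 85 mm) begins 54 mm behind the grasp point. The pads swing forward as they close: fully open they stand 13 mm farther back than shut.
Start: joints at [-1.323, 0.3, 1.521, -0, 1.321, -0.067], TCP at [0.17, -0.523, 0.231] pointing down, gripper open.
Joint ranges: [-3.03, 3.03], [-0.79, 2.21], [0.23, 2.52], [-1.04, 4.18], [0, 3.07], [-2.55, 2.55]. Speed limits (rad/s): [2.22, 2.22, 2.57, 3.14, 3.14, 3.14].

INTERFACE

Orientations are given as a 3x3 rotation matrix whose columns are the frame's x, y, z axes.
In Python, from station import r gives the robot as it stands.
- The arm moves only by the tool arm_command, never from a script. Its argument "deltas" is a list of rows, each an object of numbers: "hand": the opening, from 0 (shut) to 1 (fully open); "x", "y", "z": the shift along the world's x, y, z in cm; "wx", "wy", "wz": the turn, a rotation vector about the world's x, y, z in rad. A call has 1 to 20 rows; each row shifts and turns the commanded pose from where the row before left it; what a row does not reach is not made up. A row lasts 1/10 s, in which the tool goes at most 50 mm and 8.59 degrees, less where a joint would pass 70% of its speed; a pose out of reach is approached as far as the arm can. A call with a gripper value outside its range is refused whole. The fingers move at their own pace and stop on an object; "force" is the grip in N (left out, the last holds). Time passes only in rows, so rows that do not move let the fingers close. It gives the time, the measured TCP pose, the force, the opening and the grip force at its end, in the units of the state.
- r.read_state(): the state, without advancing time (a new reading comes with each control period).
- r.get_image(name): name is "side" or "top" or "wrist"; returns the picture (420x560x3 uint8, red, green, blue); there is no depth.
- r.camera_params(name): a dict with "fx", "fy", "cx", "cy" (pixels), "cam_to_world" (4x4, takes a point from camera to world coordinates); the wrist camera has in their place "tool_from_camera" (4x4, takes a point from camera to tool coordinates, whose origin is the TCP and whose axes are the flange's). Camera axes: x right, y down, z forward; pixel columns grow to the right and rows downward; lengths in m; the calibration is good to about 2 mm. A picture is of the moment at which its call begins: read the wrist's pose just before it. camera_params takes no time and is no camera call.
- r.job_done(): hands the job in; it is judged then, once.
The state is a dict: "time": time; "joints": joint angles; "qvel": joint speeds; "joint_torque": joint torques, N m; "tcp_pos": TCP position; "eef_rot": TCP orientation; "contact_force": force on the tool from outside, world axes, zero at the start; "ft_torque": the same for the moment, N m; "opening": opening from 0.0 (shut) to 1.0 (fully open); "gripper_force": force on a finger pad.
Only numpy, scipy, OpenCV 4.12 (cv2) and the standard library are available. Lean on these libraries where they do the work, as an engineer would, in place of code of your own. Each camera call takes 0.05 s, during which the arm holds its last target. There are 200 camera calls.

TASK

Slip the blade of the filling knife into the notch under the front edge of the filter case's lid, lever the lid up until it falls fully open, and lay the knife back down on the bench. Then lift out the front filter plate (the one nearer the notch) by its upper, frosted end, tell from its notched corner which face carries the frosted label, and finish still holding the plate about 25 cm above the bench, motionless, roughly level and label up, clear of everything. Leave the other plate in its slot, and the tin, hammer and horseshoe where they are.

Things in the scene. Friction and masses are not known exactly. Their poses are not given: they have to be found in the camera images.
- case: wooden case screwed to the bench: base 120 deep (x) x 150 wide (y) x 45 high (mm), walls 4, blue lid 75 high on top of it. Origin: centre of the underside; x points from the front (notch) to the back (hinge), z up. Two slots across it, at x = -15 and 25 mm, floor 6 mm above the bench; the plates in them stand 69 mm out of the base once the lid is open
- lid (a joint): angle of the lid, rad: 0 shut, 1.95 fully open (leaning back on its stop). A brass strip on its top marks the front edge. 180 g, light hinge friction; let go below about 0.8 it falls shut, beyond about 1.1 it falls open by itself. Its front wall is 4 mm thick, its outside 120 mm from the hinge axis, its lower edge level with the axis when shut
- case_hinge (a point): middle of the hinge axis: at the case's back face, 45 mm above the bench; axes as the case's (the axis runs along y)
- pry_notch (a point): middle of the pry notch, on the outer face of the front wall, 41.5 mm above the bench; axes as the case's (the blade goes in along +x). The notch is 60 mm wide (y), 7 mm high, from 38 mm above the bench to the lid's lower edge at 45 mm, right through the 4 mm wall; 38 mm are free behind that wall before the front plate
- front_slot (a point): floor of the front slot (nearer the notch), middle; axes as the case's
- rear_slot (a point): floor of the rear slot, middle; axes as the case's
- plate_a: dark green glass filter plate, 51 x 108 x 5 mm, 70 g, standing in a slot (3 mm play) parallel to the case's front, 8 mm notch in one upper corner. Origin: centre of its bottom end. x: normal out of the label face; y: across, to the notched corner; z: up, to the frosted end. The top 28 mm of the label face is frosted white, the other face plain. Plates a and b face opposite ways; either may be in front
- plate_b: second plate, the same in every way as plate_a (size, notch, frosted label, axes), in the other slot and facing the other way. Seen from its label side with the frosted end up, a plate has its notch at the upper right
- plate_a_label (a point): middle of plate_a's frosted label, on the label face, 94 mm above the plate's bottom end; axes as the plate's
- plate_b_label (a point): middle of plate_b's frosted label, on the label face, 94 mm above the plate's bottom end; axes as the plate's
- knife: filling knife lying flat on the bench, 110 g. Wooden handle 110 long x 24 wide x 20 high (mm), brass collar, steel blade 36 wide x 2 thick reaching 73 beyond the collar. Origin: under the middle of the handle, on the bench; x points along the knife to the blade tip, z up. The blade lies 10 mm above the underside of the handle (9 to 11)
- knife_tip (a point): middle of the blade's front edge, 140 mm from the knife's origin along x, 10 mm up; axes as the knife's
- flux_tin: bystander: round tin, 72 diameter x 95 high (mm), upright; origin at the centre of its underside
- hammer: bystander: hammer 260 mm long, lying; origin under its middle, handle towards its -x
- horseshoe: bystander: steel horseshoe about 120 x 130, 9 high (mm), lying flat; origin at the centre of its curve, on the bench
Not all that is in view belongs to the job. Several things look just like the knife: the one meant starts farthest to the robot's right.

How it is judged:
On the way, in this order (a step that is already met when the one before it is completed fails the run):
1. the blade of the knife raises the lid (value of joint lid above 0.35 rad and contact force between knife and lid above 0.15 N and contact force between the fingers and lid below 0.05 N), for 0.05 s.
2. the lid is fully open and the knife lies on the bench, let go (value of joint lid above 1.8 rad and height (world z) of knife_tip below 0.03 m and linear speed of knife below 0.03 m/s and contact force between the fingers and knife below 0.05 N), for 0.1 s.
3. the front plate is lifted out of the case in the fingers (((height (world z) of plate_a_label above 0.17 m and contact force between the fingers and plate_a above 1 N) or (height (world z) of plate_b_label above 0.17 m and contact force between the fingers and plate_b above 1 N))), for 0.1 s.
At the end, for the whole second after the job is handed in: Front plate held still in the fingers, label over 18 cm above the bench and facing up within 0.6 rad, touching nothing else; other plate upright in the rear slot (6 mm); lid open past 1.75 rad; knife lying on the bench (tip under 3 cm); tin, hammer, horseshoe within 25 mm of their starts (value of joint lid above 1.75 rad and height (world z) of knife_tip below 0.03 m and height (world z) of knife above -0.02 m and ((height (world z) of plate_a_label above 0.18 m and contact force between the fingers and plate_a above 1 N and x of plate_b in the frame of rear_slot between -0.006 and 0.006 m and z of plate_b in the frame of rear_slot between -0.006 and 0.006 m and angle between plate_b's own z axis and vertical below 0.2 rad and angle between plate_a's own x axis and vertical below 0.6 rad and linear speed of plate_a below 0.03 m/s and contact force between plate_a and case below 0.05 N and contact force between plate_a and lid below 0.05 N and contact force between plate_a and knife below 0.05 N) or (height (world z) of plate_b_label above 0.18 m and contact force between the fingers and plate_b above 1 N and x of plate_a in the frame of rear_slot between -0.006 and 0.006 m and z of plate_a in the frame of rear_slot between -0.006 and 0.006 m and angle between plate_a's own z axis and vertical below 0.2 rad and angle between plate_b's own x axis and vertical below 0.6 rad and linear speed of plate_b below 0.03 m/s and contact force between plate_b and case below 0.05 N and contact force between plate_b and lid below 0.05 N and contact force between plate_b and knife below 0.05 N)) and distance of each of flux_tin, hammer, horseshoe from where it was at the start of the episode below 0.025 m); the arm keeps its last pose, push and grip.
It fails at once if the flux tin is knocked away (distance of flux_tin from where it was at the start of the episode above 0.04 m).
It fails at once if the hammer is knocked away (distance of hammer from where it was at the start of the episode above 0.04 m).
It fails at once if the horseshoe is knocked away (distance of horseshoe from where it was at the start of the episode above 0.04 m).
It fails at once if the lid is forced up by the fingers instead of the blade (value of joint lid between 0.05 and 0.6 rad and contact force between the fingers and lid above 1 N).
It also fails if it takes over 58 s, if anything falls off the work surface, if the arm or the gripper's body presses on something with over 40 N, if the wrist force passes 120 N, or if a joint passes its speed limit or range.

## Working session

There is one attempt and no reset: what is moved stays moved. The work goes in short steps, Python scripts to look and compute and a tool call to move; the robot and the scene stay as the last step left them, time stands still between calls to the robot, and variables do not carry over. Pictures are saved under pics/ and viewed, at most 14 in all, crops included, and the job is handed in when it is done.

Besides the shell and the picture viewer there is one more tool, called after ">>>" in YAML: its name, and indented under it one key for each argument. arm_command: Moves the arm, as the interface text tells. Its arguments: {"type":"object","properties":{"deltas":{"type":"array","items":{"type":"object","properties":{"hand":{"type":"number"},"x":{"type":"number"},"y":{"type":"number"},"z":{"type":"number"},"wx":{"type":"number"},"wy":{"type":"number"},"wz":{"type":"number"}}}},"force":{"type":"number"}},"required":["deltas"]}

```bash
ls; mkdir -p pics; python3 - <<'E'
from station import r
import cv2
for n in ("top","side"):
    cv2.imwrite(f"pics/{n}0.png",r.get_image(n)[:,:,::-1])
    p=r.camera_params(n);print(n,p)
print(r.camera_params("wrist"));print(r.read_state())
E
```

```text
pics
top {'fx': 457.0718673910783, 'fy': 457.0718673910783, 'cx': 269.98099846651485, 'cy': 203.88256845564894, 'cam_to_world': array([[-0.02152609, -0.98341767,  0.18007309,  0.34044937],
       [-0.99944204,  0.02576814,  0.02125115, -0.04689192],
       [-0.0255389 , -0.17951516, -0.98342365,  1.13854873],
       [ 0.        ,  0.        ,  0.        ,  1.        ]])}
side {'fx': 388.4911007560561, 'fy': 388.4911007560561, 'cx': 287.97642570781966, 'cy': 208.01368329094856, 'cam_to_world': array([[-0.99083377, -0.09966907,  0.09118394,  0.45072846],
       [-0.13484255,  0.68916046, -0.71195179,  0.59765463],
       [ 0.0081192 , -0.71772135, -0.69628309,  0.71390712],
       [ 0.        ,  0.        ,  0.        ,  1.        ]])}
{'fx': 311.3161635251164, 'fy': 311.3161635251164, 'cx': 276.35952527846956, 'cy': 209.59212534264998, 'tool_from_camera': array([[ 7.10604531e-06, -9.64575811e-01, -2.63805810e-01,
         6.59165133e-02],
       [ 9.99999913e-01, -1.03405152e-04,  4.05025775e-04,
        -1.60213637e-04],
       [-4.17956945e-04, -2.63805790e-01,  9.64575726e-01,
    
[... 216 characters left out ...]
1.32071586e+00, -6.66188104e-02]), 'qvel': array([-0.00061991, -0.00172112, -0.00123061,  0.00078747,  0.00169196,
        0.00107236]), 'joint_torque': array([ 1.69452593e-03, -5.44376349e+01, -3.62370622e+01, -5.84400914e-05,
        2.98789484e-03,  6.15947719e-07]), 'tcp_pos': array([ 0.17025248, -0.52277266,  0.23079901]), 'eef_rot': array([[ 9.50853129e-01,  3.09642181e-01, -2.18033752e-04],
       [ 3.09642242e-01, -9.50852618e-01,  9.90418253e-04],
       [ 9.93573042e-05, -1.00925475e-03, -9.99999486e-01]]), 'contact_force': array([-0.26009855,  0.10905422,  0.89467638]), 'ft_torque': array([ 0.00107297,  0.00714594, -0.02693439]), 'gripper_force': 0.0, 'opening': 1.002767558532619}
```

View pics/top0.png

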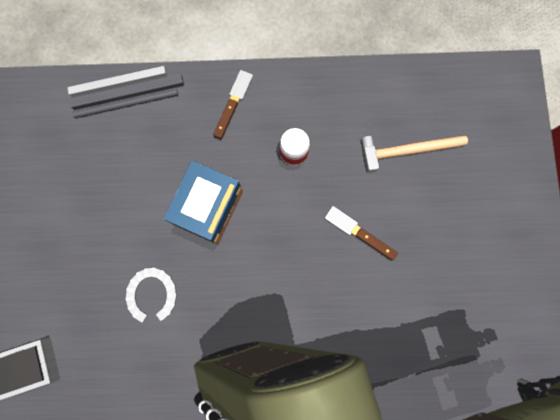

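View pics/side0.png

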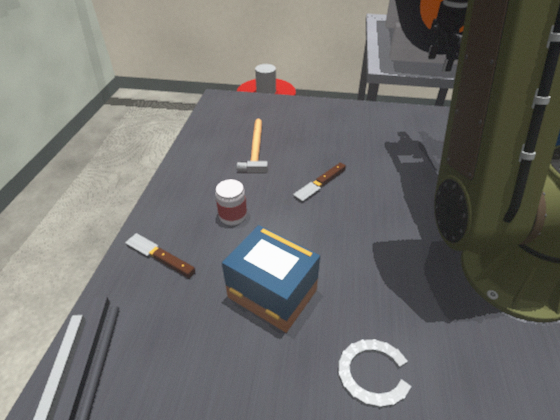

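The top view shows the knife farthest right from tip (338,213) to handle end (395,256). The case is at (203,200) with its front (brass strip) facing right, the tin at (294,146), the hammer at (415,150) and the horseshoe at (150,295). I'll enlarge two crops of it.

```bash
python3 - <<'E'
import cv2,numpy as np
a=cv2.imread("pics/top0.png")
c=cv2.resize(a[150:250,155:255],None,fx=5.6,fy=5.6,interpolation=cv2.INTER_CUBIC)
d=cv2.resize(a[190:280,315:405],None,fx=2.6,fy=2.6,interpolation=cv2.INTER_CUBIC)
o=np.zeros((560,800,3),np.uint8);o[:560,:560]=c[:560];o[:234,562:796]=d
cv2.imwrite("pics/crop.png",o)
E
```

```text
(no output)
```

View pics/crop.png

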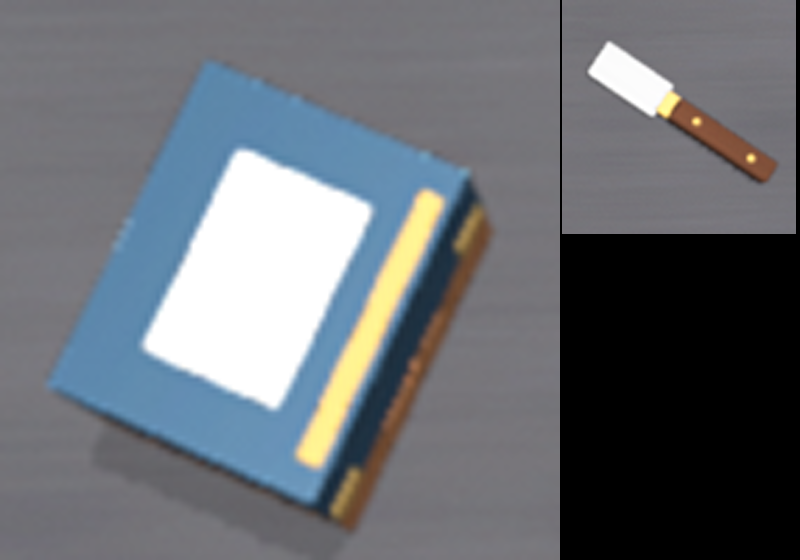

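The lid's top corners sit at crop pixels (208,62), (468,172), (318,503) and (50,385). The knife tip corners are at (609,42) and (589,72), and the handle end corners at (776,161) and (764,182).

```bash
cat > h.py <<'E'
import numpy as np
from station import r
def ray(n,u,v,z,st=None):
    p=r.camera_params(n)
    if n=="wrist":
        T=np.eye(4);T[:3,:3]=st["eef_rot"];T[:3,3]=st["tcp_pos"];M=T@p["tool_from_camera"]
    else: M=p["cam_to_world"]
    d=M[:3,:3]@[(u-p["cx"])/p["fx"],(v-p["cy"])/p["fy"],1];o=M[:3,3]
    return o+d*(z-o[2])/d[2]
def proj(n,P,st=None):
    p=r.camera_params(n)
    if n=="wrist":
        T=np.eye(4);T[:3,:3]=st["eef_rot"];T[:3,3]=st["tcp_pos"];M=T@p["tool_from_camera"]
    else: M=p["cam_to_world"]
    c=np.linalg.inv(M)@np.append(P,1)
    return np.round([p["fx"]*c[0]/c[2]+p["cx"],p["fy"]*c[1]/c[2]+p["cy"]],1)
E
python3 - <<'E'
from h import *
np.set_printoptions(precision=4,suppress=True)
C=[ray("top",u/5.6+155-.4,v/5.6+150-.4,.12) for u,v in [(208,62),(468,172),(318,503),(50,385)]]
C=np.array(C);print(C)
print("sizes",[np.linalg.norm(C[i]-C[(i+1)%4]) for i in range(4)],"center",C.mean(0))
x=(C[0]+C[3]-C[1]-C[2])/2;print("case x yaw",np.arctan2(x[1],x[0]))
y=(C[0]+C[1]-C[2]-C[3])/2;print("y dir yaw", np.arctan2(y[1],y[0]))
f=lambda u,v,z:ray("top",(u-562)/2.6+315-.3,v/2.6+190-.3,z)
t=(f(609,42,.01)+f(589,72,.01))/2; e=(f(776,161,.02)+f(764,182,.02))/2
print("tip",t,"end",e,np.linalg.norm((t-e)[:2]),"yaw",np.arctan2(*(t-e)[1::-1]))
# side check
cm=C.mean(0)
for k in C: print(proj("side",k))
E
```

```text
[[0.6334 0.1541 0.12  ]
 [0.5838 0.0468 0.12  ]
 [0.4494 0.1082 0.12  ]
 [0.5    0.2171 0.12  ]]
sizes [np.float64(0.11824780384228638), np.float64(0.14768053365222525), np.float64(0.12005485016375002), np.float64(0.1475804330535602)] center [0.5416 0.1316 0.12  ]
case x yaw 1.1369095053682252
y dir yaw -0.4347263926098451
tip [ 0.5236 -0.1692  0.01  ] end [ 0.41  -0.322  0.02 ] 0.19045421817992655 yaw 0.9310958128269226
[222.3 261.3]
[258.4 223.9]
[319.8 253.4]
[286.7 297.7]
```

>>> arm_command:
  deltas:
    - {"x":3.4,"y":3.0,"wz":0.077,"z":-1}
    - {"x":3.4,"y":3.0,"wz":0.077,"z":-1}
    - {"x":3.4,"y":3.0,"wz":0.077,"z":-1}
    - {"x":3.4,"y":3.0,"wz":0.077,"z":-1}
    - {"x":3.4,"y":3.0,"wz":0.077,"z":-1}
    - {"x":3.4,"y":3.0,"wz":0.077,"z":-1}
    - {"x":3.4,"y":3.0,"wz":0.077,"z":-1}
    - {"x":3.3,"y":3.2,"wz":0.077,"z":-1}
    - {}
    - {}

```text
validation failed for argument at $.de...
```

```bash
python3 - <<'E'
from h import *
import cv2
s=r.read_state(); print(s["tcp_pos"],s["eef_rot"],s["joints"])
cv2.imwrite("pics/w1.png",r.get_image("wrist")[:,:,::-1])
E
```

```text
[ 0.17025248 -0.52277266  0.23079901] [[ 9.50853129e-01  3.09642181e-01 -2.18033752e-04]
 [ 3.09642242e-01 -9.50852618e-01  9.90418253e-04]
 [ 9.93573042e-05 -1.00925475e-03 -9.99999486e-01]] [-1.32259015e+00  3.00397292e-01  1.52149314e+00  3.29856714e-05
  1.32071586e+00 -6.66188104e-02]
```

View pics/w1.png

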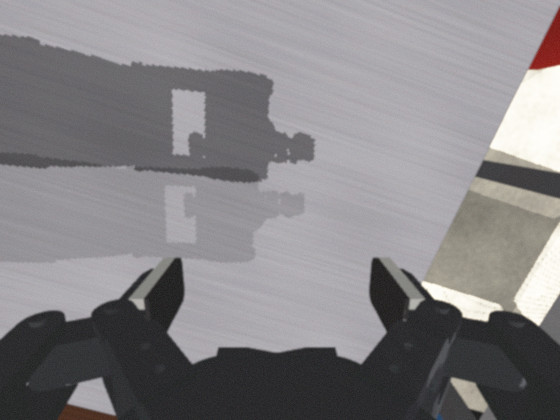

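The move was refused, probably because of the empty rows, so this wrist view (fingers and bare bench) is of the start pose.

>>> arm_command:
  deltas:
    - {"x":3.4,"y":3.0,"wz":0.077,"z":-1}
    - {"x":3.4,"y":3.0,"wz":0.077,"z":-1}
    - {"x":3.4,"y":3.0,"wz":0.077,"z":-1}
    - {"x":3.4,"y":3.0,"wz":0.077,"z":-1}
    - {"x":3.4,"y":3.0,"wz":0.077,"z":-1}
    - {"x":3.4,"y":3.0,"wz":0.077,"z":-1}
    - {"x":3.4,"y":3.0,"wz":0.077,"z":-1}
    - {"x":3.3,"y":3.2,"wz":0.077,"z":-1}
    - {"x":0}
    - {"x":0}

```text
validation failed for argument at $.de...
```

>>> arm_command:
  deltas:
    - {"hand":1.0,"x":3.4,"y":3.0,"z":-1.0,"wx":0.0,"wy":0.0,"wz":0.077}
  force: 40

```text
time: 0.25
tcp_pos: [0.2025, -0.4948, 0.2216]
eef_rot: [[0.926, 0.378, -0.0], [0.378, -0.926, -0.002], [-0.001, 0.002, -1.0]]
contact_force: [1.9, -0.5, 0.1]
opening: 0.998
gripper_force: 0.0
```

>>> arm_command:
  deltas:
    - {"hand":1,"x":3.4,"y":3.0,"z":-1,"wx":0,"wy":0,"wz":0.077}
    - {"hand":1,"x":3.4,"y":3.0,"z":-1,"wx":0,"wy":0,"wz":0.077}
    - {"hand":1,"x":3.4,"y":3.0,"z":-1,"wx":0,"wy":0,"wz":0.077}
    - {"hand":1,"x":3.4,"y":3.0,"z":-1,"wx":0,"wy":0,"wz":0.077}
    - {"hand":1,"x":3.4,"y":3.0,"z":-1,"wx":0,"wy":0,"wz":0.077}
    - {"hand":1,"x":3.4,"y":3.0,"z":-1,"wx":0,"wy":0,"wz":0.077}
    - {"hand":1,"x":3.3,"y":3.2,"z":-1,"wx":0,"wy":0,"wz":0.077}
    - {"hand":1,"x":0,"y":0,"z":0,"wx":0,"wy":0,"wz":0}

```text
time: 1.05
tcp_pos: [0.4435, -0.2773, 0.1498]
eef_rot: [[0.591, 0.806, -0.002], [0.806, -0.591, 0.002], [0.001, -0.002, -1.0]]
contact_force: [-0.8, 0.3, -0.3]
opening: 0.999
gripper_force: 0.0
```

```bash
python3 - <<'E'
from h import *
import cv2
s=r.read_state(); print(s["tcp_pos"],s["eef_rot"],s["joints"])
cv2.imwrite("pics/w2.png",r.get_image("wrist")[:,:,::-1])
E
```

```text
[ 0.4435106  -0.27727895  0.14976306] [[ 5.91367043e-01  8.06401097e-01 -1.51388709e-03]
 [ 8.06402299e-01 -5.91364457e-01  1.84698231e-03]
 [ 5.94149542e-04 -2.31304650e-03 -9.99997148e-01]] [-6.29050518e-01  3.25043788e-01  1.68836878e+00  6.66254592e-04
  1.13049101e+00  3.41728507e-03]
```

View pics/w2.png

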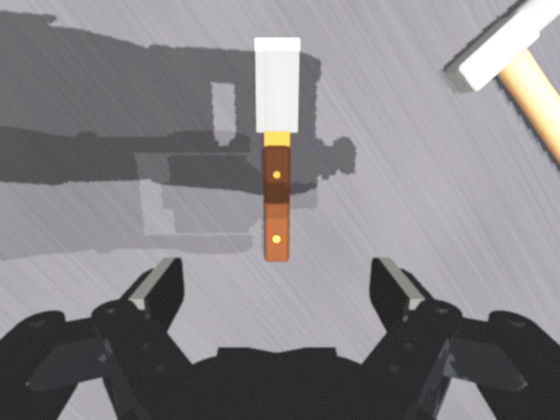

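The knife lies straight in the wrist view: tip at (277,38), collar and handle joint at (277,146), handle end at (276,261).

```bash
python3 - <<'E'
from h import *
np.set_printoptions(precision=4,suppress=True)
s=r.read_state()
t=ray("wrist",277.5,38,.011,s);j=ray("wrist",277,146,.02,s);e=ray("wrist",276.5,261,.02,s)
print(t,j,e,np.linalg.norm((j-e)[:2]),np.linalg.norm((t-e)[:2]),np.arctan2(*(t-e)[1::-1]))
d=(t-e)[:2]/np.linalg.norm((t-e)[:2]);print("origin",e[:2]+.055*d,t[:2]-.14*d, "tool yaw",np.arctan2(s["eef_rot"][1,0],s["eef_rot"][0,0]))
E
```

```text
[ 0.5222 -0.1711  0.011 ] [ 0.4708 -0.2402  0.02  ] [ 0.4064 -0.3267  0.02  ] 0.10777755303623107 0.19391607137266184 0.930783603417253
origin [ 0.4393 -0.2825] [ 0.4386 -0.2834] tool yaw 0.9348456080301167
```

>>> arm_command:
  deltas:
    - {"hand":1,"x":-0.45,"y":-0.57,"z":-4,"wx":0,"wy":0,"wz":-0.004}
    - {"hand":1,"x":0,"y":0,"z":-4,"wx":0,"wy":0,"wz":0}
    - {"hand":1,"x":0,"y":0,"z":-3.5,"wx":0,"wy":0,"wz":0}
    - {"hand":1,"x":0,"y":0,"z":-2,"wx":0,"wy":0,"wz":0}
    - {"hand":1,"x":0,"y":0,"z":-0.9,"wx":0,"wy":0,"wz":0}
    - {"hand":1,"x":0,"y":0,"z":0,"wx":0,"wy":0,"wz":0}
    - {"hand":0,"x":0,"y":0,"z":0,"wx":0,"wy":0,"wz":0}
    - {"hand":0,"x":0,"y":0,"z":0,"wx":0,"wy":0,"wz":0}
    - {"hand":0,"x":0,"y":0,"z":0,"wx":0,"wy":0,"wz":0}
    - {"hand":0,"x":0,"y":0,"z":0,"wx":0,"wy":0,"wz":0}
    - {"hand":0,"x":0,"y":0,"z":0,"wx":0,"wy":0,"wz":0}
    - {"hand":0,"x":0,"y":0,"z":0,"wx":0,"wy":0,"wz":0}
  force: 80

```text
time: 2.3
tcp_pos: [0.4372, -0.2869, 0.0082]
eef_rot: [[0.6, 0.8, 0.001], [0.8, -0.6, -0.001], [-0.0, 0.001, -1.0]]
contact_force: [-1.3, 1.1, 7.8]
opening: 0.259
gripper_force: 79.5
```

>>> arm_command:
  deltas:
    - {"hand":0,"x":0,"y":0,"z":2,"wx":0,"wy":0,"wz":0}
    - {"hand":0,"x":0,"y":0,"z":3,"wx":0,"wy":0,"wz":0}
    - {"hand":0,"x":0,"y":0,"z":2,"wx":0,"wy":0,"wz":0}
    - {"hand":0,"x":0,"y":0,"z":0,"wx":0,"wy":0,"wz":0}
    - {"hand":0,"x":0,"y":0,"z":0,"wx":0,"wy":0,"wz":0}

```text
time: 2.8
tcp_pos: [0.4367, -0.2866, 0.077]
eef_rot: [[0.6, 0.8, 0.0], [0.8, -0.6, -0.0], [-0.0, 0.0, -1.0]]
contact_force: [-0.4, 1.1, -1.8]
opening: 0.255
gripper_force: 78.6
```

```bash
python3 - <<'E'
from h import *
import cv2
s=r.read_state(); print(s["tcp_pos"],s["eef_rot"].round(3),s["contact_force"],s["opening"])
w=r.get_image("wrist");t=r.get_image("side");cv2.imwrite("pics/w3.png",w[:,:,::-1])
o=np.zeros((560,560,3),np.uint8);o=np.hstack([cv2.resize(w,(448,336)),cv2.resize(t[90:300,200:420],(352,336))])
cv2.imwrite("pics/w3c.png",o[:,:,::-1])
E
```

```text
[ 0.43667036 -0.2865599   0.07698721] [[ 0.6  0.8  0. ]
 [ 0.8 -0.6 -0. ]
 [-0.   0.  -1. ]] [-0.42827708  1.09037682 -1.77442215] 0.25480220797125036
```

View pics/w3c.png

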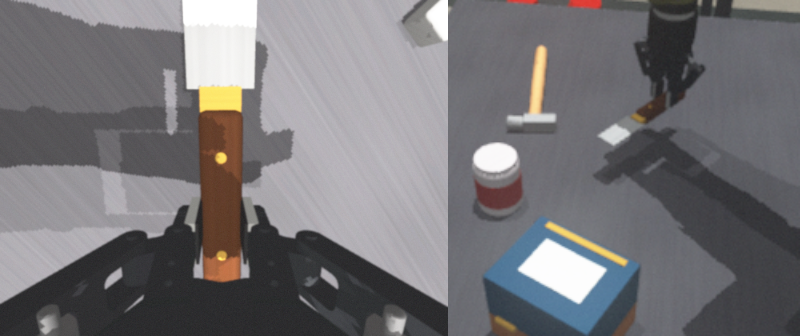

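The grip is straight: handle front at wrist pixel (276,139), blade and collar joint at (276,109). In the side view the tip is at about (300,177).

```bash
python3 - <<'E'
from h import *
np.set_printoptions(precision=4,suppress=True)
s=r.read_state();R=s["eef_rot"];p=s["tcp_pos"]
for v,kx,zz in ((139,.055,.0118),(109,.067,.0028)):
    q=ray("wrist",276.5,v,p[2]+zz,s); l=R.T@(q-p); print(l, "knife origin in tool x",l[0]-kx)
for dx in (.14,.145): print(proj("side",p+R@[dx,0,-.0018]))
import cv2
a=cv2.imread("pics/w3.png")[:,:,1].astype(int)
print(a[0:30:5,220:330:4])
E
```

```text
[ 0.0603 -0.0005 -0.0118] knife origin in tool x 0.00534669315074171
[ 0.0725 -0.0005 -0.0028] knife origin in tool x 0.0055316192751853205
[299.6 175.9]
[298.3 176.8]
[[173 173 248 255 255 255 255 255 255 255 255 255 255 255 255 255 255 255
  255 255 255 255 255 255 255 254 170 170]
 [176 176 232 255 255 255 255 255 255 255 255 255 255 255 255 255 255 255
  255 255 255 255 255 255 255 251 173 166]
 [172 168 220 255 255 255 255 255 255 255 255 255 255 255 255 255 255 255
  255 255 255 255 255 255 255 248 167 173]
 [179 172 198 255 255 255 255 255 255 255 255 255 255 255 255 255 255 255
  255 255 255 255 255 255 255 246 168 168]
 [173 171 185 255 255 255 255 255 255 255 255 255 255 255 255 255 255 255
  255 255 255 255 255 255 255 245 171 171]
 [178 169 183 255 255 255 255 255 255 255 255 255 255 255 255 255 255 255
  255 255 255 255 255 255 255 235 179 168]]
```

>>> arm_command:
  deltas:
    - {"hand":0,"x":0,"y":2,"z":0,"wx":0,"wy":0,"wz":0.03}
    - {"hand":0,"x":0,"y":3,"z":0,"wx":0,"wy":0,"wz":0.03}
    - {"hand":0,"x":0,"y":3,"z":0,"wx":0,"wy":0,"wz":0.03}
    - {"hand":0,"x":0,"y":3,"z":0,"wx":0,"wy":0,"wz":0.03}
    - {"hand":0,"x":-0.1,"y":3,"z":-0.7,"wx":0,"wy":0,"wz":0.03}
    - {"hand":0,"x":-0.1,"y":2.7,"z":-1,"wx":0,"wy":0,"wz":0.03}
    - {"hand":0,"x":-0.1,"y":1.5,"z":-1,"wx":0,"wy":0,"wz":0.03}
    - {"hand":0,"x":0,"y":0.5,"z":-1,"wx":0,"wy":0,"wz":0}
    - {"hand":0,"x":0,"y":0,"z":0,"wx":0,"wy":0,"wz":0}
    - {"hand":0,"x":0,"y":0,"z":0,"wx":0,"wy":0,"wz":0}
  force: 110

```text
time: 3.9
tcp_pos: [0.4338, -0.1002, 0.04]
eef_rot: [[0.421, 0.907, -0.001], [0.907, -0.421, 0.0], [-0.0, -0.001, -1.0]]
contact_force: [-0.2, 1.0, -1.0]
opening: 0.244
gripper_force: 112.0
```

```bash
python3 - <<'E'
from h import *
import cv2
np.set_printoptions(precision=4,suppress=True)
s=r.read_state();R=s["eef_rot"];p=s["tcp_pos"]; print(p,np.arctan2(R[1,0],R[0,0]),R[:,2],s["joints"])
tip=p+R@[.1454,-.0005,-.0018];print("tip",tip)
a=1.137;X=np.array([np.cos(a),np.sin(a),0]);Y=np.array([-X[1],X[0],0]);c=np.array([.5416,.1316,0])
t=r.get_image("top")[:,:,::-1];sd=r.get_image("side")[:,:,::-1];f=4
def crop(im,n,u,v,w,h,f,pts):
    o=cv2.resize(im[v:v+h,u:u+w],None,fx=f,fy=f,interpolation=cv2.INTER_CUBIC)
    for P in pts:
        q=(proj(n,P)-[u,v]+.5)*f; cv2.drawMarker(o,(int(q[0]),int(q[1])),(0,0,255),cv2.MARKER_CROSS,9,1)
    return o
pts=[c+X*x+Y*y+[0,0,z] for x,y,z in [(-.06,.075,.12),(-.06,-.075,.12),(.06,.075,.12),(.06,-.075,.12),(-.06,.075,0),(-.06,-.075,0),(-.06,.03,.0415),(-.06,-.03,.0415)]]+[tip+[0,0,.001]]
A=crop(t,"top",150,145,100,140,4,pts)
B=crop(sd,"side",210,215,130,120,3,pts)
o=np.zeros((560,800,3),np.uint8);o[:,:400]=A;o[:360,405:795]=B
cv2.imwrite("pics/stage.png",o)
E
```

```text
[ 0.4338 -0.1002  0.04  ] 1.1357527919182222 [-0.0007  0.0001 -1.    ] [-0.3093  0.3478  1.9738 -0.0001  0.8207  0.1258]
tip [0.4946 0.0318 0.0418]
```

View pics/stage.png

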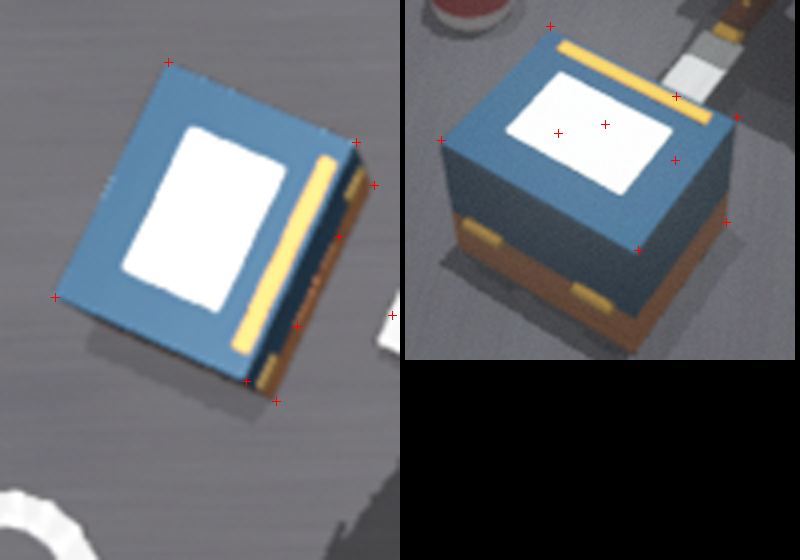

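The case model overlays the top view within about a pixel, and the tip is on line 50 mm before the notch. I'll insert now.

>>> arm_command:
  deltas:
    - {"hand":0,"x":0.42,"y":0.91,"z":0,"wx":0,"wy":0,"wz":0}
    - {"hand":0,"x":0.42,"y":0.91,"z":0,"wx":0,"wy":0,"wz":0}
    - {"hand":0,"x":0.42,"y":0.91,"z":0,"wx":0,"wy":0,"wz":0}
    - {"hand":0,"x":0.42,"y":0.91,"z":0,"wx":0,"wy":0,"wz":0}
    - {"hand":0,"x":0.25,"y":0.54,"z":0,"wx":0,"wy":0,"wz":0}
    - {"hand":0,"x":0.17,"y":0.36,"z":0,"wx":0,"wy":0,"wz":0}
    - {"hand":0,"x":0.17,"y":0.36,"z":0,"wx":0,"wy":0,"wz":0}
    - {"hand":0,"x":0.17,"y":0.36,"z":0,"wx":0,"wy":0,"wz":0}
    - {"hand":0,"x":0.17,"y":0.36,"z":0,"wx":0,"wy":0,"wz":0}
    - {"hand":0,"x":0,"y":0,"z":0,"wx":0,"wy":0,"wz":0}

```text
time: 5.0
tcp_pos: [0.46, -0.0432, 0.0403]
eef_rot: [[0.42, 0.907, 0.0], [0.907, -0.42, 0.0], [0.0, 0.0, -1.0]]
contact_force: [0.1, 0.1, -1.9]
opening: 0.24
gripper_force: 112.0
```

```bash
cat > lift.py <<'E'
from h import *
np.set_printoptions(precision=2,suppress=True)
s=r.read_state();R=s["eef_rot"];p=s["tcp_pos"];tip0=p+R@[.1454,-.0005,-.0018];print("tip",tip0.round(4),"F",s["contact_force"],"j",s["joints"])
a=1.137;X=np.array([np.cos(a),np.sin(a)]);front=np.array([.5164,.0771]);ins=(tip0[:2]-front)@X;print("ins",ins)
# 2D (x from hinge, z from axis): tool relative to tip when level
rel=np.array([-.1454,-.0018])  # tcp - tip in (x,z)
def rot(v,f): return np.array([np.cos(f)*v[0]+np.sin(f)*v[1],-np.sin(f)*v[0]+np.cos(f)*v[1]])
prev=np.array([(p[:2]-front)@X-.12,p[2]-.045]);pf=0
L=ins-.004
ths=np.r_[.05,np.arange(.1,1.351,.05)]
for th in ths:
    de=min(.4,.7*th); f=th-de
    u=np.array([-np.cos(th),np.sin(th)]);t=np.array([np.sin(th),np.cos(th)])
    c=.116*u
    tip=c+L*(-u*np.cos(de)+t*np.sin(de))-.001*(t*np.cos(de)+u*np.sin(de))
    q=tip+rot(rel,f)
    d=q-prev;w=(f-pf)*np.array([-X[1],X[0]])
    print(round(th,2),"xyz",np.array([d[0]*X[0],d[0]*X[1],d[1]])*100,"w",w.round(3),"r",(np.hypot(*tip)*1000).round(),"abs",(front+X*(q[0]+.12)).round(3),(q[1]+.045).round(3))
    prev,pf=q,f
E
python3 lift.py
```

```text
tip [0.52 0.09 0.04] F [ 0.08  0.1  -1.93] j [-0.17  0.38  1.93  0.    0.84  0.26]
ins 0.01256550852598116
0.05 xyz [0.   0.01 0.98] w [-0.01  0.01] r 107.0 abs [ 0.46 -0.04] 0.05
0.1 xyz [0.02 0.04 0.78] w [-0.01  0.01] r 107.0 abs [ 0.46 -0.04] 0.058
0.15 xyz [0.03 0.07 0.78] w [-0.01  0.01] r 107.0 abs [ 0.46 -0.04] 0.066
0.2 xyz [0.05 0.1  0.78] w [-0.01  0.01] r 107.0 abs [ 0.46 -0.04] 0.073
0.25 xyz [0.06 0.13 0.77] w [-0.01  0.01] r 107.0 abs [ 0.46 -0.04] 0.081
0.3 xyz [0.07 0.15 0.76] w [-0.01  0.01] r 107.0 abs [ 0.46 -0.04] 0.089
0.35 xyz [0.08 0.18 0.75] w [-0.01  0.01] r 107.0 abs [ 0.46 -0.04] 0.096
0.4 xyz [0.1  0.21 0.74] w [-0.01  0.01] r 108.0 abs [ 0.47 -0.04] 0.104
0.45 xyz [0.11 0.24 0.73] w [-0.01  0.01] r 108.0 abs [ 0.47 -0.03] 0.111
0.5 xyz [0.12 0.26 0.72] w [-0.01  0.01] r 108.0 abs [ 0.47 -0.03] 0.118
0.55 xyz [0.13 0.29 0.71] w [-0.01  0.01] r 108.0 abs [ 0.47 -0.03] 0.125
0.6 xyz [0.17 0.36 0.96] w [-0.03  0.01] r 108.0 abs [ 0.47 -0.02] 0.135
0.65 xyz [0.2  0.43 1.14] w [-0.04  0.02] r 108.0 abs [ 0.47 -0.02] 0.146
0.7 xyz [0.22 0.49 1.11] w [-0.04  0.0
[... 268 characters left out ...]
0.68 0.99] w [-0.04  0.02] r 108.0 abs [0.48 0.01] 0.199
0.95 xyz [0.33 0.72 0.95] w [-0.04  0.02] r 108.0 abs [0.49 0.02] 0.208
1.0 xyz [0.35 0.76 0.91] w [-0.04  0.02] r 108.0 abs [0.49 0.03] 0.218
1.05 xyz [0.37 0.8  0.86] w [-0.04  0.02] r 108.0 abs [0.5  0.03] 0.226
1.1 xyz [0.39 0.84 0.82] w [-0.04  0.02] r 108.0 abs [0.5  0.04] 0.234
1.15 xyz [0.41 0.88 0.77] w [-0.04  0.02] r 108.0 abs [0.5  0.05] 0.242
1.2 xyz [0.42 0.91 0.72] w [-0.04  0.02] r 108.0 abs [0.51 0.06] 0.249
1.25 xyz [0.44 0.94 0.67] w [-0.04  0.02] r 108.0 abs [0.51 0.07] 0.256
1.3 xyz [0.45 0.97 0.62] w [-0.04  0.02] r 108.0 abs [0.52 0.08] 0.262
1.35 xyz [0.46 1.   0.56] w [-0.04  0.02] r 108.0 abs [0.52 0.09] 0.268
```

>>> arm_command:
  deltas:
    - {"hand":0,"x":0,"y":0.01,"z":0.49,"wx":-0.007,"wy":0.003,"wz":0}
    - {"hand":0,"x":0,"y":0.01,"z":0.49,"wx":-0.007,"wy":0.003,"wz":0}
    - {"hand":0,"x":0.02,"y":0.04,"z":0.78,"wx":-0.0136,"wy":0.0063,"wz":0}
    - {"hand":0,"x":0.03,"y":0.07,"z":0.78,"wx":-0.0136,"wy":0.0063,"wz":0}
    - {"hand":0,"x":0.05,"y":0.1,"z":0.78,"wx":-0.0136,"wy":0.0063,"wz":0}
    - {"hand":0,"x":0.06,"y":0.13,"z":0.77,"wx":-0.0136,"wy":0.0063,"wz":0}
    - {"hand":0,"x":0.07,"y":0.15,"z":0.76,"wx":-0.0136,"wy":0.0063,"wz":0}
    - {"hand":0,"x":0.08,"y":0.18,"z":0.75,"wx":-0.0136,"wy":0.0063,"wz":0}
    - {"hand":0,"x":0.1,"y":0.21,"z":0.74,"wx":-0.0136,"wy":0.0063,"wz":0}
    - {"hand":0,"x":0.11,"y":0.24,"z":0.73,"wx":-0.0136,"wy":0.0063,"wz":0}
    - {"hand":0,"x":0.12,"y":0.26,"z":0.72,"wx":-0.0136,"wy":0.0063,"wz":0}
    - {"hand":0,"x":0.13,"y":0.29,"z":0.71,"wx":-0.0136,"wy":0.0063,"wz":0}
    - {"hand":0,"x":0,"y":0,"z":0,"wx":0,"wy":0,"wz":0}

```text
time: 6.3
tcp_pos: [0.4682, -0.026, 0.1262]
eef_rot: [[0.414, 0.908, -0.067], [0.895, -0.42, -0.15], [-0.164, 0.002, -0.986]]
contact_force: [-0.3, -0.3, -2.0]
opening: 0.239
gripper_force: 112.1
```

```bash
python3 - <<'E'
from h import *
import cv2
s=r.read_state();print(s["contact_force"],s["ft_torque"],s["joints"].round(2))
a=r.get_image("side")[120:330,190:390];b=r.get_image("top")[120:270,150:300]
cv2.imwrite("pics/lift.png",np.hstack([cv2.resize(a,(400,420)),cv2.resize(b,(400,420))])[:,:,::-1])
E
```

```text
[-0.32388798 -0.26890633 -2.00874416] [ 0.03776331 -0.02430117  0.01510933] [-0.05  0.28  1.82 -0.17  1.11  0.46]
```

View pics/lift.png

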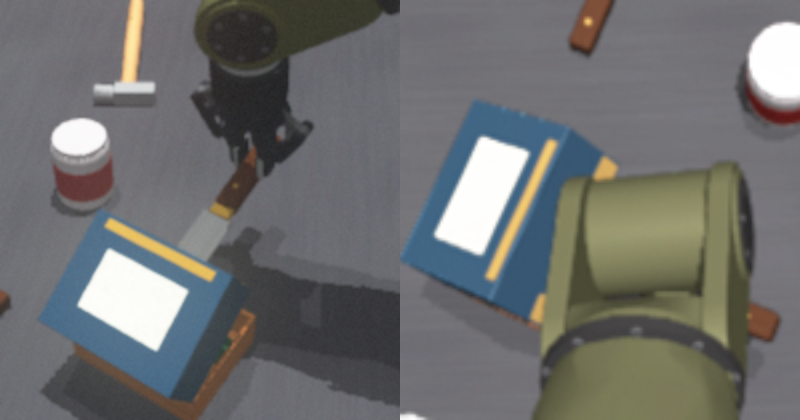

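The blade has the lid raised to about 0.5 rad. I'll continue along the arc.

>>> arm_command:
  deltas:
    - {"hand":0,"x":0.17,"y":0.36,"z":0.96,"wx":-0.032,"wy":0.015,"wz":0}
    - {"hand":0,"x":0.2,"y":0.43,"z":1.14,"wx":-0.0454,"wy":0.021,"wz":0}
    - {"hand":0,"x":0.22,"y":0.49,"z":1.11,"wx":-0.0454,"wy":0.021,"wz":0}
    - {"hand":0,"x":0.25,"y":0.54,"z":1.09,"wx":-0.0454,"wy":0.021,"wz":0}
    - {"hand":0,"x":0.27,"y":0.58,"z":1.06,"wx":-0.0454,"wy":0.021,"wz":0}
    - {"hand":0,"x":0.29,"y":0.63,"z":1.02,"wx":-0.0454,"wy":0.021,"wz":0}
    - {"hand":0,"x":0.31,"y":0.68,"z":0.99,"wx":-0.0454,"wy":0.021,"wz":0}
    - {"hand":0,"x":0.33,"y":0.72,"z":0.95,"wx":-0.0454,"wy":0.021,"wz":0}
    - {"hand":0,"x":0.35,"y":0.76,"z":0.91,"wx":-0.0454,"wy":0.021,"wz":0}
    - {"hand":0,"x":0.37,"y":0.8,"z":0.86,"wx":-0.0454,"wy":0.021,"wz":0}
    - {"hand":0,"x":0.39,"y":0.84,"z":0.82,"wx":-0.0454,"wy":0.021,"wz":0}
    - {"hand":0,"x":0.41,"y":0.88,"z":0.77,"wx":-0.0454,"wy":0.021,"wz":0}

```text
time: 7.6
tcp_pos: [0.5033, 0.0507, 0.242]
eef_rot: [[0.307, 0.907, -0.287], [0.662, -0.42, -0.62], [-0.684, 0.0, -0.73]]
contact_force: [-0.1, -0.0, -1.2]
opening: 0.242
gripper_force: 112.2
```

```bash
python3 - <<'E'
from h import *
import cv2
s=r.read_state();print(s["contact_force"],s["ft_torque"],s["joints"].round(2),s["tcp_pos"])
a=r.get_image("side")
cv2.imwrite("pics/lift2.png",a[:,:,::-1])
# lid blue mask in the side view: centroid and bbox
h=cv2.cvtColor(a,cv2.COLOR_RGB2HSV);m=cv2.inRange(h,(95,80,50),(115,255,255));n,l,st,c=cv2.connectedComponentsWithStats(m)
i=1+np.argmax(st[1:,4]);print(st[i],c[i])
E
```

```text
[-0.05433094 -0.02927381 -1.22907473] [ 0.36120314 -0.10465889  0.00084757] [ 0.28  0.48  1.41 -0.56  1.77  0.75] [0.50326009 0.05073401 0.24204112]
[ 202  238   99  103 4681] [252.86797693 285.71800897]
```

>>> arm_command:
  deltas:
    - {"hand":0,"x":0.42,"y":0.91,"z":0.72,"wx":-0.0454,"wy":0.021,"wz":0}
    - {"hand":0,"x":0.44,"y":0.94,"z":0.67,"wx":-0.0454,"wy":0.021,"wz":0}
    - {"hand":0,"x":0.45,"y":0.97,"z":0.62,"wx":-0.0454,"wy":0.021,"wz":0}
    - {"hand":0,"x":0.46,"y":1.0,"z":0.56,"wx":-0.0454,"wy":0.021,"wz":0}
    - {"hand":0,"x":0,"y":0,"z":0,"wx":0,"wy":0,"wz":0}
    - {"hand":0,"x":0,"y":0,"z":0,"wx":0,"wy":0,"wz":0}
    - {"hand":0,"x":0,"y":0,"z":0,"wx":0,"wy":0,"wz":0}
    - {"hand":0,"x":0,"y":0,"z":0,"wx":0,"wy":0,"wz":0}
    - {"hand":0,"x":0,"y":0,"z":0,"wx":0,"wy":0,"wz":0}

```text
time: 8.55
tcp_pos: [0.5208, 0.0883, 0.268]
eef_rot: [[0.245, 0.907, -0.342], [0.527, -0.421, -0.738], [-0.813, 0.001, -0.582]]
contact_force: [-0.1, 0.7, -0.9]
opening: 0.238
gripper_force: 112.2
```

```bash
python3 - <<'E'
from h import *
import cv2
np.set_printoptions(precision=3,suppress=True)
s=r.read_state();print(s["contact_force"],s["ft_torque"],s["joints"].round(2),s["tcp_pos"])
a=r.get_image("side")[100:400,150:350];b=r.get_image("top")[80:380,100:400]
print(s["eef_rot"])
cv2.imwrite("pics/lift3.png",np.hstack([cv2.resize(a,(370,555)),cv2.resize(b,(430,555))])[:,:,::-1])
E
```

```text
[-0.055  0.693 -0.904] [ 0.441 -0.211  0.009] [ 0.36  0.6   1.24 -0.67  1.99  0.75] [0.521 0.088 0.268]
[[ 0.245  0.907 -0.342]
 [ 0.527 -0.421 -0.738]
 [-0.813  0.001 -0.582]]
```

View pics/lift3.png

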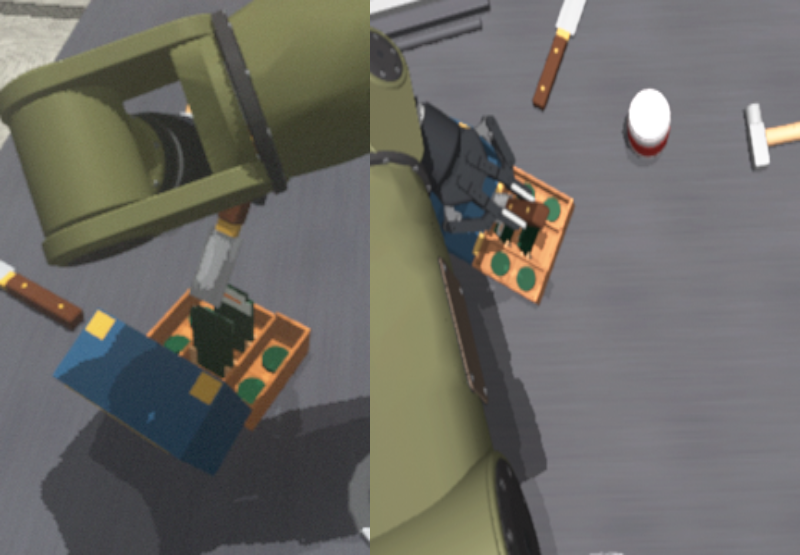

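The lid is fully open and both plates stand. In the side view the front plate shows a frosted strip at about (238,300) on its back face, which I'll check later. Now I'll withdraw the knife.

>>> arm_command:
  deltas:
    - {"hand":0,"x":-1.2,"y":-2.6,"z":0.3,"wx":0,"wy":0,"wz":0}
    - {"hand":0,"x":-1.8,"y":-3.8,"z":0.3,"wx":0,"wy":0,"wz":0}
    - {"hand":0,"x":-1.8,"y":-3.8,"z":0.3,"wx":0,"wy":0,"wz":0}
    - {"hand":0,"x":-0.43,"y":-2.41,"z":-1.2,"wx":0.0861,"wy":-0.0399,"wz":0}
    - {"hand":0,"x":-0.43,"y":-2.41,"z":-1.2,"wx":0.0861,"wy":-0.0399,"wz":0}
    - {"hand":0,"x":-0.43,"y":-2.41,"z":-1.2,"wx":0.0861,"wy":-0.0399,"wz":0}
    - {"hand":0,"x":-0.43,"y":-2.41,"z":-1.2,"wx":0.0861,"wy":-0.0399,"wz":0}
    - {"hand":0,"x":-0.43,"y":-2.41,"z":-1.2,"wx":0.0861,"wy":-0.0399,"wz":0}
    - {"hand":0,"x":-0.43,"y":-2.41,"z":-1.2,"wx":0.0861,"wy":-0.0399,"wz":0}
    - {"hand":0,"x":-0.43,"y":-2.41,"z":-1.2,"wx":0.0861,"wy":-0.0399,"wz":0}
    - {"hand":0,"x":-0.43,"y":-2.41,"z":-1.2,"wx":0.0861,"wy":-0.0399,"wz":0}
    - {"hand":0,"x":-0.43,"y":-2.41,"z":-1.2,"wx":0.0861,"wy":-0.0399,"wz":0}
    - {"hand":0,"x":-0.43,"y":-2.41,"z":-1.2,"wx":0.0861,"wy":-0.0399,"wz":0}
    - {"hand":0,"x":0,"y":0,"z":0,"wx":0,"wy":0,"wz":0}
    - {"hand":0,"x":0,"y":0,"z":0,"wx":0,"wy":0,"wz":0}

```text
time: 10.15
tcp_pos: [0.4293, -0.255, 0.1567]
eef_rot: [[0.423, 0.906, -0.001], [0.906, -0.423, -0.002], [-0.002, 0.0, -1.0]]
contact_force: [-0.3, 0.5, -0.1]
opening: 0.244
gripper_force: 112.1
```

>>> arm_command:
  deltas:
    - {"hand":0,"x":0,"y":0,"z":-4,"wx":0,"wy":0,"wz":0}
    - {"hand":0,"x":0,"y":0,"z":-4,"wx":0,"wy":0,"wz":0}
    - {"hand":0,"x":0,"y":0,"z":-4,"wx":0,"wy":0,"wz":0}
    - {"hand":0,"x":0,"y":0,"z":-1.8,"wx":0,"wy":0,"wz":0}
    - {"hand":0,"x":0,"y":0,"z":-0.7,"wx":0,"wy":0,"wz":0}
    - {"hand":0,"x":0,"y":0,"z":-0.3,"wx":0,"wy":0,"wz":0}
    - {"hand":0,"x":0,"y":0,"z":0,"wx":0,"wy":0,"wz":0}

```text
time: 10.85
tcp_pos: [0.4306, -0.2542, 0.0097]
eef_rot: [[0.42, 0.908, 0.001], [0.908, -0.42, -0.003], [-0.002, 0.002, -1.0]]
contact_force: [0.1, -0.1, -1.2]
opening: 0.241
gripper_force: 112.2
```

>>> arm_command:
  deltas:
    - {"hand":0,"x":0,"y":0,"z":-0.1,"wx":0,"wy":0,"wz":0}
    - {"hand":0.6,"x":0,"y":0,"z":0,"wx":0,"wy":0,"wz":0}
    - {"hand":0.6,"x":0,"y":0,"z":0,"wx":0,"wy":0,"wz":0}
    - {"hand":0.6,"x":0,"y":0,"z":0,"wx":0,"wy":0,"wz":0}
    - {"hand":0.6,"x":0,"y":0,"z":0,"wx":0,"wy":0,"wz":0}
    - {"hand":0.6,"x":0,"y":0,"z":2,"wx":0,"wy":0,"wz":0}
    - {"hand":0.6,"x":0,"y":0,"z":4,"wx":0,"wy":0,"wz":0}
    - {"hand":0.6,"x":0,"y":0,"z":5,"wx":0,"wy":0,"wz":0}
    - {"hand":0.6,"x":-1,"y":0,"z":5,"wx":0,"wy":0,"wz":0}
    - {"hand":0.4,"x":-2,"y":-1,"z":4,"wx":0,"wy":0,"wz":0}
    - {"hand":0.4,"x":0,"y":0,"z":0,"wx":0,"wy":0,"wz":0}

```text
time: 11.95
tcp_pos: [0.4002, -0.266, 0.2123]
eef_rot: [[0.422, 0.907, 0.007], [0.907, -0.422, -0.008], [-0.004, 0.009, -1.0]]
contact_force: [-0.7, -0.9, -0.2]
opening: 0.402
gripper_force: 0.0
```

```bash
python3 - <<'E'
from h import *
import cv2
s=r.read_state();print(s["tcp_pos"],s["joints"].round(2))
S=r.get_image("side");T=r.get_image("top")
cv2.imwrite("pics/s4.png",S[:,:,::-1]);cv2.imwrite("pics/t4.png",T[:,:,::-1])
a=cv2.resize(S[205:305,225:325],(400,400),interpolation=cv2.INTER_CUBIC);b=cv2.resize(T[140:240,160:260],(400,400),interpolation=cv2.INTER_CUBIC)
k=cv2.resize(T[150:350,240:440],(195,195))
o=np.zeros((600,800,3),np.uint8);o[:400,:400]=a;o[:400,400:]=b;o[402:597,:195]=k
cv2.imwrite("pics/open.png",o[:,:,::-1])
E
```

```text
[ 0.40022896 -0.26595081  0.21228865] [-0.66  0.16  1.74 -0.    1.23 -0.23]
```

View pics/open.png

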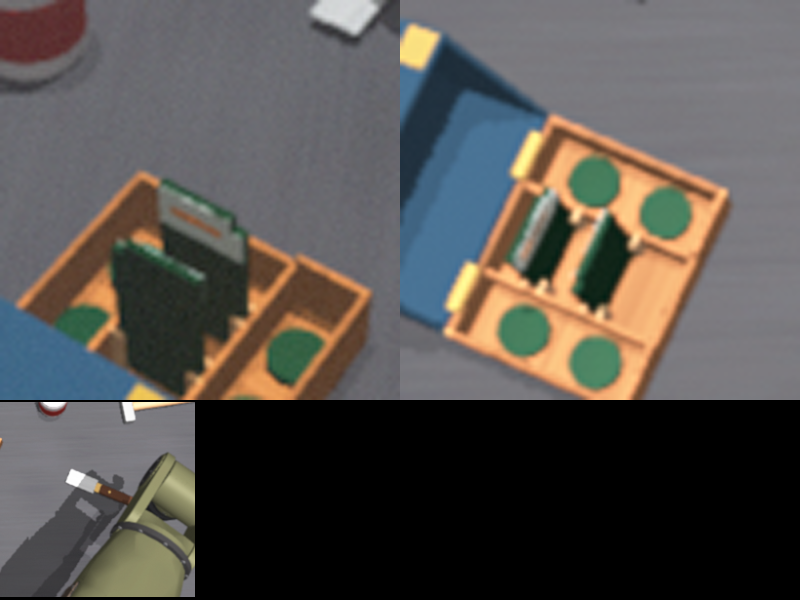

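The side crop shows the frosted label on the front plate's back face, with its notch at the upper right at about (245,228). Seen from behind, that matches the rule, so the label faces the hinge. The rear plate's label faces front. The lid is open and the knife lies on the bench.

>>> arm_command:
  deltas:
    - {"hand":0.37,"x":1.12,"y":3.2,"z":0,"wx":0,"wy":0,"wz":0.131}
    - {"hand":0.37,"x":1.12,"y":3.2,"z":0,"wx":0,"wy":0,"wz":0.131}
    - {"hand":0.37,"x":1.12,"y":3.2,"z":0,"wx":0,"wy":0,"wz":0.131}
    - {"hand":0.37,"x":1.12,"y":3.2,"z":0,"wx":0,"wy":0,"wz":0.131}
    - {"hand":0.37,"x":1.12,"y":3.2,"z":0,"wx":0,"wy":0,"wz":0.131}
    - {"hand":0.37,"x":1.12,"y":3.2,"z":0,"wx":0,"wy":0,"wz":0.131}
    - {"hand":0.37,"x":1.12,"y":3.2,"z":0,"wx":0,"wy":0,"wz":0.131}
    - {"hand":0.37,"x":1.12,"y":3.2,"z":0,"wx":0,"wy":0,"wz":0.131}
    - {"hand":0.37,"x":1.12,"y":3.2,"z":0,"wx":0,"wy":0,"wz":0.131}
    - {"hand":0.37,"x":1.12,"y":3.2,"z":0,"wx":0,"wy":0,"wz":0.131}
    - {"hand":0.37,"x":1.12,"y":3.2,"z":0,"wx":0,"wy":0,"wz":0.131}
    - {"hand":0.37,"x":1.12,"y":3.2,"z":0,"wx":0,"wy":0,"wz":0.131}
    - {"hand":0.37,"x":0,"y":0,"z":0,"wx":0,"wy":0,"wz":0}
    - {"hand":0.37,"x":0,"y":0,"z":0,"wx":0,"wy":0,"wz":0}
  force: 40

```text
time: 13.45
tcp_pos: [0.534, 0.1203, 0.2051]
eef_rot: [[-0.908, 0.419, -0.001], [0.419, 0.908, -0.001], [0.001, -0.001, -1.0]]
contact_force: [0.9, -0.7, 0.2]
opening: 0.364
gripper_force: 0.0
```

```bash
python3 - <<'E'
from h import *
import cv2
np.set_printoptions(precision=4,suppress=True)
s=r.read_state();R=s["eef_rot"];p=s["tcp_pos"];print(p,np.arctan2(R[1,0],R[0,0]),R[:,2],s["joints"])
a=1.137;X=np.array([np.cos(a),np.sin(a),0]);Y=np.array([-X[1],X[0],0]);c=np.array([.5416,.1316,0])
W=r.get_image("wrist")[:,:,::-1].copy();cv2.imwrite("pics/w5.png",W)
T=cv2.imread("pics/t4.png")
T=cv2.resize(T[140:240,160:260],(400,400),interpolation=cv2.INTER_CUBIC)
for y in (-.0255,.0255):
  P=c-X*.015+Y*y+[0,0,.114]
  q=proj("wrist",P,s);cv2.drawMarker(W,(int(q[0]),int(q[1])),(0,0,255),0,12,1)
  q=(proj("top",P)-[160,140]+.5)*4;cv2.drawMarker(T,(int(q[0]),int(q[1])),(0,0,255),0,12,1)
o=np.zeros((400,800,3),np.uint8);o[:300,:400]=cv2.resize(W,(400,300));o[:,400:]=T
cv2.imwrite("pics/pre.png",o)
E
```

```text
[0.534  0.1203 0.2051] 2.7088789657413597 [-0.0009 -0.0007 -1.    ] [ 0.1549  0.3171  1.5611 -0.0006  1.2644 -0.983 ]
```

View pics/pre.png

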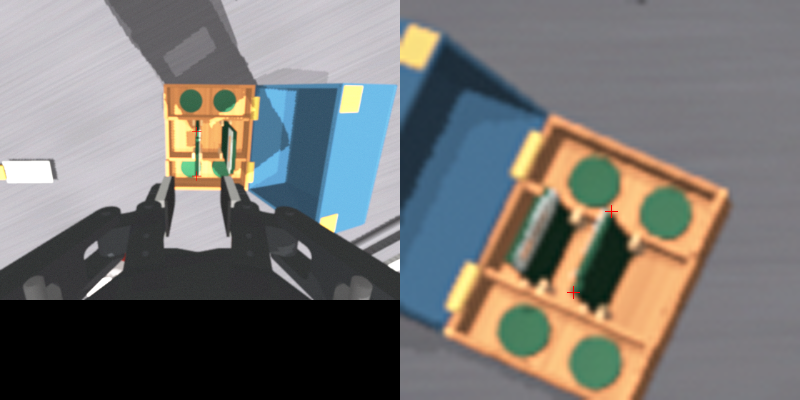

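The wrist view has the front plate midway between the fingers and the model marks fall on its top corners. Now I'll descend and grip.

>>> arm_command:
  deltas:
    - {"hand":0.36,"x":0.1,"y":-0.2,"z":-3,"wx":0,"wy":0,"wz":0}
    - {"hand":0.36,"x":0,"y":0,"z":-3,"wx":0,"wy":0,"wz":0}
    - {"hand":0.36,"x":0,"y":0,"z":-2,"wx":0,"wy":0,"wz":0}
    - {"hand":0.36,"x":0,"y":0,"z":-2,"wx":0,"wy":0,"wz":0}
    - {"hand":0.36,"x":0,"y":0,"z":-1.5,"wx":0,"wy":0,"wz":0}
    - {"hand":0.36,"x":0,"y":0,"z":0,"wx":0,"wy":0,"wz":0}
    - {"hand":0,"x":0,"y":0,"z":0,"wx":0,"wy":0,"wz":0}
    - {"hand":0,"x":0,"y":0,"z":0,"wx":0,"wy":0,"wz":0}
    - {"hand":0,"x":0,"y":0,"z":0,"wx":0,"wy":0,"wz":0}
    - {"hand":0,"x":0,"y":0,"z":0,"wx":0,"wy":0,"wz":0}
    - {"hand":0,"x":0,"y":0,"z":0,"wx":0,"wy":0,"wz":0}
  force: 50

```text
time: 14.6
tcp_pos: [0.536, 0.1177, 0.0928]
eef_rot: [[-0.908, 0.42, 0.004], [0.42, 0.908, 0.0], [-0.003, 0.002, -1.0]]
contact_force: [0.5, 0.6, 6.7]
opening: 0.044
gripper_force: 51.2
```

>>> arm_command:
  deltas:
    - {"hand":0,"x":0,"y":0,"z":1,"wx":0,"wy":0,"wz":0}
    - {"hand":0,"x":0,"y":0,"z":2,"wx":0,"wy":0,"wz":0}
    - {"hand":0,"x":0,"y":0,"z":2,"wx":0,"wy":0,"wz":0}
    - {"hand":0,"x":0,"y":0,"z":2,"wx":0,"wy":0,"wz":0}
    - {"hand":0,"x":0,"y":0,"z":2,"wx":0,"wy":0,"wz":0}
    - {"hand":0,"x":0,"y":0,"z":2,"wx":0,"wy":0,"wz":0}
    - {"hand":0,"x":0,"y":0,"z":2,"wx":0,"wy":0,"wz":0}
    - {"hand":0,"x":0,"y":0,"z":2,"wx":0,"wy":0,"wz":0}
    - {"hand":0,"x":0,"y":0,"z":2,"wx":0,"wy":0,"wz":0}
    - {"hand":0,"x":0,"y":0,"z":1,"wx":0,"wy":0,"wz":0}
    - {"hand":0,"x":0,"y":0,"z":0,"wx":0,"wy":0,"wz":0}
    - {"hand":0,"x":0,"y":0,"z":0,"wx":0,"wy":0,"wz":0}

```text
time: 15.8
tcp_pos: [0.5352, 0.1177, 0.2711]
eef_rot: [[-0.908, 0.42, 0.001], [0.42, 0.908, -0.0], [-0.001, 0.0, -1.0]]
contact_force: [-0.5, -0.1, -0.2]
opening: 0.044
gripper_force: 50.2
```

```bash
python3 - <<'E'
from h import *
from scipy.spatial.transform import Rotation as Ro
np.set_printoptions(precision=4,suppress=True)
s=r.read_state();R=s["eef_rot"];p=s["tcp_pos"];print(p,R,s["joints"],s["contact_force"],s["opening"])
# goal: radial dir d, pitched so tool z = d*sin(t)-up*cos(t), y=up-ish
for yaw in (0.,.15):
  for t in (1.2,1.4):
    d=np.array([np.cos(yaw),np.sin(yaw),0]);up=np.array([0,0,1.])
    z=d*np.sin(t)-up*np.cos(t);y=up*np.sin(t)+d*np.cos(t);x=np.cross(y,z)
    G=np.c_[x,y,z];w=Ro.from_matrix(G@R.T).as_rotvec();print(yaw,t,"rotvec",w,np.linalg.norm(w))
E
```

```text
[0.5352 0.1177 0.2711] [[-0.9077  0.4196  0.001 ]
 [ 0.4196  0.9077 -0.0002]
 [-0.001   0.0003 -1.    ]] [ 0.1498  0.2672  1.47   -0.0003  1.4034 -0.9879] [-0.5122 -0.1321 -0.1593] 0.04361741086631337
0.0 1.2 rotvec [ 0.6794 -1.0608 -0.9917] 1.6032033229821552
0.0 1.4 rotvec [ 0.7907 -1.235  -0.9375] 1.7405358692539792
0.15 1.2 rotvec [ 0.7479 -0.9948 -0.8621] 1.513994750506901
0.15 1.4 rotvec [ 0.8709 -1.1589 -0.8155] 1.6632777086412227
```

>>> arm_command:
  deltas:
    - {"hand":0,"x":0,"y":0,"z":0,"wx":0.04,"wy":-0.0185,"wz":0}
    - {"hand":0,"x":0,"y":0,"z":0,"wx":0.08,"wy":-0.037,"wz":0}
    - {"hand":0,"x":0,"y":0,"z":0,"wx":0.08,"wy":-0.037,"wz":0}
    - {"hand":0,"x":0,"y":0,"z":0,"wx":0.08,"wy":-0.037,"wz":0}
    - {"hand":0,"x":0,"y":0,"z":0,"wx":0.08,"wy":-0.037,"wz":0}
    - {"hand":0,"x":0,"y":0,"z":0,"wx":0.08,"wy":-0.037,"wz":0}
    - {"hand":0,"x":0,"y":0,"z":0,"wx":0.08,"wy":-0.037,"wz":0}
    - {"hand":0,"x":0,"y":0,"z":0,"wx":0.08,"wy":-0.037,"wz":0}
    - {"hand":0,"x":0,"y":0,"z":0,"wx":0.08,"wy":-0.037,"wz":0}

```text
time: 16.7
tcp_pos: [0.5352, 0.1176, 0.2708]
eef_rot: [[-0.907, 0.308, 0.289], [0.422, 0.662, 0.62], [-0.0, 0.684, -0.73]]
contact_force: [0.9, 1.0, -0.8]
opening: 0.047
gripper_force: 50.2
```

```bash
python3 - <<'E'
from h import *
s=r.read_state();print(s["joints"].round(2),s["tcp_pos"].round(3))
E
```

```text
[-0.15  0.14  1.78  0.81  1.13 -1.62] [0.535 0.118 0.271]
```

>>> arm_command:
  deltas:
    - {"hand":0,"x":0,"y":0,"z":0,"wx":0.08,"wy":-0.037,"wz":0}
    - {"hand":0,"x":0,"y":0,"z":0,"wx":0.08,"wy":-0.037,"wz":0}
    - {"hand":0,"x":0,"y":0,"z":0,"wx":0.08,"wy":-0.037,"wz":0}
    - {"hand":0,"x":0,"y":0,"z":0,"wx":0.08,"wy":-0.037,"wz":0}
    - {"hand":0,"x":0,"y":0,"z":0,"wx":0.08,"wy":-0.037,"wz":0}
    - {"hand":0,"x":0,"y":0,"z":0,"wx":0.08,"wy":-0.037,"wz":0}
    - {"hand":0,"x":0,"y":0,"z":0,"wx":0.08,"wy":-0.037,"wz":0}
    - {"hand":0,"x":0,"y":0,"z":0,"wx":0.04,"wy":-0.018,"wz":0}
    - {"hand":0,"x":0,"y":0,"z":0,"wx":0,"wy":0,"wz":0}
    - {"hand":0,"x":0,"y":0,"z":0,"wx":0,"wy":0,"wz":0}
    - {"hand":0,"x":0,"y":0,"z":0,"wx":0,"wy":0,"wz":0}
    - {"hand":0,"x":0,"y":0,"z":0,"wx":0,"wy":0,"wz":0}

```text
time: 17.9
tcp_pos: [0.5355, 0.1179, 0.2721]
eef_rot: [[-0.907, 0.067, 0.416], [0.421, 0.145, 0.895], [-0.001, 0.987, -0.16]]
contact_force: [-0.0, -1.1, 0.2]
opening: 0.044
gripper_force: 50.3
```

```bash
python3 - <<'E'
from h import *
import cv2
s=r.read_state();print(s["joints"].round(2),s["tcp_pos"].round(3),abs(s["qvel"]).max(),s["contact_force"],s["opening"])
a=r.get_image("side");b=r.get_image("top")
cv2.imwrite("pics/end.png",np.hstack([a[60:,60:460],b[60:,60:460]])[:,:,::-1])
E
```

```text
[-0.31  0.3   1.96  1.52  1.37 -2.24] [0.536 0.118 0.272] 0.003012282785449927 [-0.0208659  -1.12885503  0.19257591] 0.04391311306590431
```

View pics/end.png

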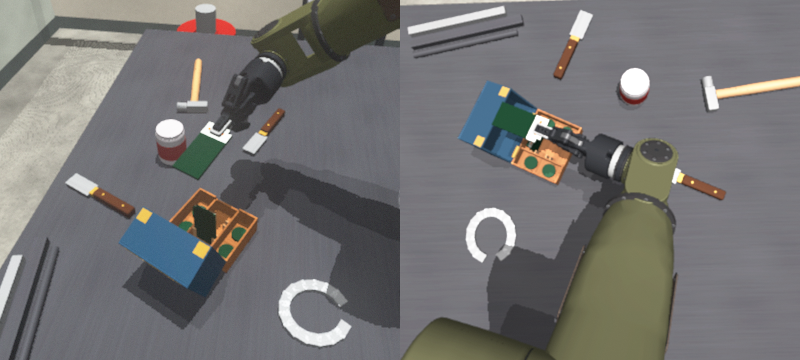

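The side view shows the plate level with its frosted label up at (215,133). The rear plate is upright in its slot, the lid is open, the knife lies on the bench, and the tin, hammer and horseshoe haven't moved. I'm handing in.

```bash
python3 -c "
from station import r
print(r.job_done())"
```

```text
the job is handed in; nothing more can be done
None
```

I handed the job in (no verdict was returned): the lid was levered open with the knife, the knife is back on the bench, and the front plate is held still about 27 cm up with its label facing up.

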